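# Nest the rinsed measuring dippers on the drip mat

## Task

Put the three rinsed steel measuring dippers away as one nest standing upright on the round dark drip mat: the large one (blue grip) with its whole foot on the mat, the middle one (green grip) fully home inside it, and the small one (red grip) fully home inside the middle one. Set each dipper down rather than dropping it, and leave everything else on the bench where it is.

Things in the scene. Friction and masses are not known exactly. Their poses are not given: they have to be found in the camera images.
- large: large open steel dipper: tapered round cup, outside 80 mm at the foot, 92 mm at the rim, 70 mm high, wall 3.5, floor 5 mm. One upright blue grip bar on one side of the rim: 10 mm thick (radially), 20 mm wide, rising 60 mm above the rim, centre 48 mm from the cup's axis. Origin: centre of the underside; z up, x from the axis to the grip.
- large_grip (a point): point to pinch on the large dipper's blue grip: the bar's centre line, 15 mm below its top, 115 mm above the dipper's underside; pinch across the 10 mm thickness (along the dipper's x)
- middle: middle open steel dipper: tapered round cup, outside 65 mm at the foot, 76 mm at the rim, 68 mm high, wall 3.5, floor 5 mm. One upright green grip bar on one side of the rim: 10 mm thick (radially), 20 mm wide, rising 60 mm above the rim, centre 39 mm from the cup's axis. Origin: centre of the underside; z up, x from the axis to the grip.
- middle_grip (a point): point to pinch on the middle dipper's green grip: the bar's centre line, 15 mm below its top, 113 mm above the dipper's underside; pinch across the 10 mm thickness (along the dipper's x)
- small: small open steel dipper: tapered round cup, outside 50 mm at the foot, 60 mm at the rim, 64 mm high, wall 3.5, floor 5 mm. One upright red grip bar on one side of the rim: 10 mm thick (radially), 20 mm wide, rising 60 mm above the rim, centre 31 mm from the cup's axis. Origin: centre of the underside; z up, x from the axis to the grip.
- small_grip (a point): point to pinch on the small dipper's red grip: the bar's centre line, 15 mm below its top, 109 mm above the dipper's underside; pinch across the 10 mm thickness (along the dipper's x)
- mat: round flat dark drip mat with grey rings, 140 mm across, 3 mm thick, fixed to the bench; origin: centre of its underside (top 3 mm higher). In the nest each dipper stands on the 5 mm floor of the next larger one, with about 4 mm of play all round; turn the grips to different sides so that the gripper has room.
- reagent_bottle: bystander: white capped bottle, 54 mm across, 120 mm high; origin under its centre
- amber_jar: bystander: amber glass jar with a lid, 56 mm across, 85 mm high; origin under its centre
- mouse: bystander: black computer mouse, 100 x 58 x 30 mm; origin under its centre
- highlighter: bystander: yellow highlighter lying flat, 105 x 22 x 16 mm, long along its x; origin under its centre
- pipette: bystander: grey hand pipette lying flat, about 250 mm long along its x (from -125 to +125 mm), 26 mm wide, 22 mm high; origin under its middle
- cup: bystander: white plastic cup without a grip, 64 mm across the rim, 70 mm high; origin under its centre

How it is judged:
At the end, for the whole second after the job is handed in: Large dipper on the mat: centres within 30 mm, underside under 8 mm above the bench. Middle one in it, small one in the middle one: each underside under 10 mm above that of the dipper around it, centred within 8 mm. All upright within 0.08 rad, at rest (horizontal distance between large and mat below 0.03 m and height (world z) of large below 0.008 m and horizontal distance between middle and large below 0.008 m and z of middle in the frame of large between 0 and 0.01 m and horizontal distance between small and middle below 0.008 m and z of small in the frame of middle between 0 and 0.01 m and angle between each of large, middle, small's own z axis and vertical below 0.08 rad and linear speed of each of large, middle, small below 0.02 m/s); the robot touches nothing.
It fails at once if a dipper is dropped or thrown: faster than 0.6 m/s (a fall of about 20 mm) while the fingers do not touch it ((linear speed of large above 0.6 m/s and contact force between the fingers and large below 0.05 N) or (linear speed of middle above 0.6 m/s and contact force between the fingers and middle below 0.05 N) or (linear speed of small above 0.6 m/s and contact force between the fingers and small below 0.05 N)).
It fails at once if a bystander on the bench is moved more than 30 mm (distance of any of reagent_bottle, amber_jar, mouse, highlighter, pipette, cup from where it was at the start of the episode above 0.03 m).
It also fails if it takes over 72 s, if anything falls off the work surface, if the arm or the gripper's body presses on something with over 40 N, if the wrist force passes 120 N, or if a joint passes its speed limit or range.

## Robot

A 6-joint arm with a two-finger parallel gripper is mounted at the origin on the work surface. World frame = base frame: x ahead of the robot, y to its left, z up, the work surface at z = 0. Lengths are in m, angles in rad, forces in N, time in s.
With the tool pointing down it reaches from about 0.4 to 0.825 m from the base axis. Payload 7 kg.
Tool frame: the origin (TCP) lies midway between the tips of the shut fingers; the grasp point (between the pads) lies 19 mm behind it; z points along the fingers, x is the direction in which the jaws open and shut, and the axes are right-handed (so a half turn about z gives the same grasp; the last joint's range is limited). The gripper opens to 88 mm and grips with 3 to 60 N. Pads are 19 mm wide; open, the fingers measure 130 mm over their backs; the gripper's body (78 mm by 193 mm) begins 47 mm behind the grasp point.
Start: joints at [-0.901, 0.359, 0.012, 0, -1.224, -0.288], TCP at [0.251, -0.626, 0.188] pointing down, gripper open.
Joint ranges: [-3.07, 3.07], [-1.43, 2.12], [-1.02, 1.25], [-3.03, 1.67], [-3.05, -0], [-3.03, 3.03]. Speed limits (rad/s): [2.39, 2.39, 3.01, 3.14, 3.14, 3.14].

## Interface

Orientations are given as [roll, pitch, yaw] about the fixed x, y, z axes, in that order (R = Rz(yaw) Ry(pitch) Rx(roll)).
In Python, from station import status, eyes, workorder gives the robot as it stands.
- The arm moves only by the shell command python3 -m jog 'ROWS' [OPENING] [FORCE]. ROWS is JSON, a list of rows, each a list of 6 numbers: the shift along the world's x, y, z in mm, then the turn, a rotation vector about the world's x, y, z in rad. A call has 1 to 12 rows; each row shifts and turns the pose as measured when the row begins; what a row does not reach is not made up. A row lasts 1/10 s, in which the tool goes at most 50 mm and 8.59 degrees, less where a joint would pass 70% of its speed; a pose out of reach is approached as far as the arm can. A call with a gripper value outside its range is refused whole. OPENING is the opening, from 0 (shut) to 1 (fully open), set as the call begins (- or left out, the last holds). The fingers move at their own pace and stop on an object; FORCE is the grip in N (left out, the last holds). Time passes only in rows, so rows that do not move let the fingers close. It gives the time, the measured TCP pose, the force and the opening at its end, in the units of the state.
- status.get_state(): the state, without advancing time (a new reading comes with each control period).
- eyes.grab_frame(name): name is "side" or "top" or "wrist"; returns the picture (480x640x3 uint8, blue, green, red); there is no depth.
- eyes.calibration(name): a dict with "camera_matrix" (3x3 intrinsics, pixels), "k1" (the pictures are not rectified: a ray, as slopes to the right and down, at radius r is drawn at 1 + k1 r^2 times it, then the intrinsics apply), "cam_to_world" (4x4, takes a point from camera to world coordinates); the wrist camera has in their place "hand_eye" (4x4, takes a point from camera to tool coordinates, whose origin is the TCP and whose axes are the tool frame's). Camera axes: x right, y up, looking along -z (the intrinsics and any distortion apply to the point x, -y, -z); pixel columns grow to the right and rows downward; lengths in m; the calibration is good to about 2 mm. A picture is of the moment at which its call begins: read the wrist's pose just before it. calibration takes no time and is no camera call.
- workorder.job_done(): hands the job in, once; it reports no verdict.
The state is a dict: "t": time; "q": joint angles; "qd": joint speeds; "joint_efforts": joint torques, N m; "eef_pos": TCP position; "ee_rot": TCP orientation; "force": force on the tool from outside, world axes, zero at the start; "moment": the same for the moment, N m; "width": finger opening in m.
Only numpy, scipy, OpenCV 4.12 (cv2) and the standard library are available. Lean on these libraries where they do the work, as an engineer would, in place of code of your own. Each camera call takes 0.05 s, during which the arm holds its last target. There are 200 camera calls.

## Working session

There is one attempt and no reset: what is moved stays moved. The work goes in short steps, Python scripts to look and compute and a shell command to move; the robot and the scene stay as the last step left them, time stands still between calls to the robot, and variables do not carry over. Pictures are saved under pics/ and viewed, about 8 in all and at most 12, crops included, and the job is handed in when it is done.

```bash
mkdir -p pics; ls
python3 - <<'E'
from station import status, eyes
import cv2, numpy as np
for n in("top","side"):
    f=eyes.grab_frame(n); cv2.imwrite(f"pics/{n}0.png",f)
    c=eyes.calibration(n); print(n,np.round(c["camera_matrix"],1).tolist(),c["k1"],np.round(c["cam_to_world"],3).tolist())
print(eyes.calibration("wrist"))
print(status.get_state())
E
```

```text
pics
top [[487.9, 0.0, 315.9], [0.0, 487.9, 241.0], [0.0, 0.0, 1.0]] -0.0611987840554109 [[-0.024, 0.996, -0.09, 0.427], [-1.0, -0.022, 0.018, 0.021], [0.016, 0.091, 0.996, 1.164], [0.0, 0.0, 0.0, 1.0]]
side [[463.7, 0.0, 319.6], [0.0, 463.7, 243.7], [0.0, 0.0, 1.0]] -0.008238803351454637 [[0.75, 0.437, -0.497, 0.051], [-0.662, 0.501, -0.558, -0.537], [0.005, 0.747, 0.664, 0.719], [0.0, 0.0, 0.0, 1.0]]
{'camera_matrix': array([[419.01827339,   0.        , 310.97961765],
       [  0.        , 419.01827339, 241.57988857],
       [  0.        ,   0.        ,   1.        ]]), 'k1': -0.0899961264302956, 'hand_eye': array([[ 9.99999536e-01,  9.61762985e-04,  5.91415235e-05,
         2.24957842e-04],
       [ 9.39967883e-04, -9.60152148e-01, -2.79476241e-01,
        -7.59142613e-02],
       [-2.12005043e-04,  2.79476167e-01, -9.60152606e-01,
        -1.96533687e-01],
       [ 0.00000000e+00,  0.00000000e+00,  0.00000000e+00,
         1.00000000e+00]])}
{'t': 0.1, 'q': array([-9.00857786e-01,  3.59305627e-01,  1.11342032e-02, -3.10833756e-04,
       -1.22409062e+00, -2.88112811e-01]), 'qd': array([-3.36817401e-05, -1.31585839e-03,  2.82832771e-03,  1.22222615e-03,
       -1.06756237e-03, -5.63817985e-07]), 'joint_efforts': array([ 6.30781269e-04, -5.84163630e+01,  2.93752688e+01,  7.01553673e+00,
        1.01409119e-02, -9.36079937e-05]), 'eef_pos': array([ 0.25130535, -0.62593467,  0.18761515]), 'ee_rot': array([-3.14145632e+00, -1.48833810e-03,  1.95251612e+00]), 'force': array([0.83330303, 0.5286333 , 0.58789283]), 'moment': array([ 0.0457963 , -0.00599916, -0.03590776]), 'width': 0.0875849082184765}
```

View pics/top0.png

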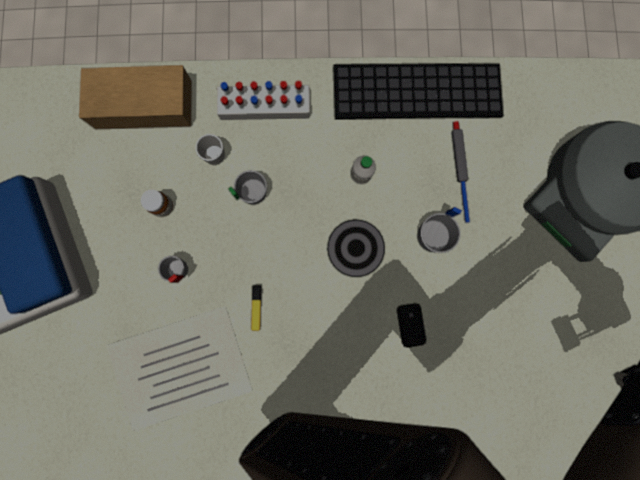

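View pics/side0.png

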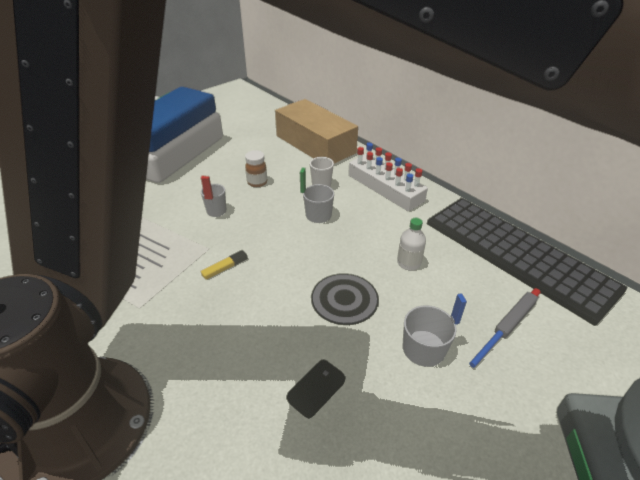

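The top view shows large at about (438,232) with its blue grip at (453,211), middle at (251,187) with its grip at (233,192), small at (173,268) with its grip at (174,279), and the mat at (356,248). The white cup is at (211,149) and the pipette at (460,170). The side view shows the same things unoccluded: blue grip (459,308), green (303,180), red (207,187).

```bash
cat > h.py <<'E'
import cv2, numpy as np
from station import status, eyes
from scipy.spatial.transform import Rotation as R
def T_of(n,state=None):
    c=eyes.calibration(n)
    if n!="wrist": return c["camera_matrix"],c["k1"],np.array(c["cam_to_world"])
    T=np.eye(4);T[:3,:3]=R.from_euler("xyz",state["ee_rot"]).as_matrix();T[:3,3]=state["eef_pos"]
    return c["camera_matrix"],c["k1"],T@c["hand_eye"]
def ray(n,uv,s=None):
    K,k,T=T_of(n,s); p=(np.array(uv,float)-[K[0,2],K[1,2]])/K[0,0]
    u=p.copy()
    for _ in range(20): u=p/(1+k*(u@u))
    d=T[:3,:3]@[u[0],-u[1],-1]; return T[:3,3],d/np.linalg.norm(d)
def onplane(n,uv,z,s=None):
    o,d=ray(n,uv,s); return o+d*(z-o[2])/d[2]
def two(r1,r2):
    A=np.stack([r1[1],-r2[1]],1); t=np.linalg.lstsq(A,r2[0]-r1[0],rcond=None)[0]
    a,b=r1[0]+r1[1]*t[0],r2[0]+r2[1]*t[1]; return (a+b)/2,np.linalg.norm(a-b)
def grip(f,col,box):
    x0,y0,x1,y1=box; h=cv2.cvtColor(f,cv2.COLOR_BGR2HSV)
    H,S,V=[h[...,i].astype(int) for i in range(3)]
    m={"b":(H>100)&(H<130),"g":(H>40)&(H<85),"r":(H<8)|(H>172)}[col]&(S>110)&(V>40)
    mm=np.zeros(m.shape,np.uint8); mm[y0:y1,x0:x1]=m[y0:y1,x0:x1]
    n,l,st,c=cv2.connectedComponentsWithStats(mm)
    if n<2: return None
    i=1+np.argmax(st[1:,4]); return c[i],st[i]
E
python3 - <<'E'
from h import *
t=cv2.imread("pics/top0.png");s=cv2.imread("pics/side0.png")
for n,c,bt,bs,z in(("L","b",(440,200,462,222),(445,290,470,330),.10),("M","g",(225,182,242,202),(295,160,312,200),.098),("S","r",(162,270,188,290),(198,170,218,205),.094)):
    gt=grip(t,c,bt);gs=grip(s,c,bs); p,e=two(ray("top",gt[0]),ray("side",gs[0]))
    print(n,gt,gs,np.round(p,4),round(e,4),np.round(onplane("top",gt[0],z),4),np.round(onplane("side",gs[0],z),4))
print("mat",onplane("top",(356,248),.003),onplane("side",(345,298),.003))
crops=[t[195:265,400:480],t[155:225,215:295],t[235:305,135:215],s[295:365,395:475],s[160:230,280:360],s[165:235,175:255]]
big=[cv2.resize(c,None,fx=3.3,fy=3.3,interpolation=cv2.INTER_CUBIC) for c in crops]
cv2.imwrite("pics/crops.png",np.vstack([np.hstack(big[:3]),np.hstack(big[3:])]))
E
```

```text
L (array([453.57746479, 211.63380282]), array([446, 208,  15,   8,  71], dtype=int32)) (array([461.38636364, 298.31818182]), array([458, 294,   8,  10,  44], dtype=int32)) [ 0.5808 -0.301   0.1252] 0.0073 [ 0.5819 -0.3059  0.1   ] [ 0.6069 -0.2932  0.1   ]
M (array([232.42857143, 191.21428571]), array([229, 188,   8,   8,  28], dtype=int32)) (array([302.5, 170. ]), array([302, 169,   2,   3,   4], dtype=int32)) [0.6328 0.179  0.1284] 0.0017 [0.6381 0.1841 0.098 ] [0.6635 0.2154 0.098 ]
S (array([173.6119403 , 278.01492537]), array([168, 274,  15,   8,  67], dtype=int32)) (array([206.41358025, 187.14814815]), array([201, 176,  11,  23, 162], dtype=int32)) [0.4504 0.3152 0.092 ] 0.0026 [0.4492 0.3153 0.094 ] [0.4501 0.3115 0.094 ]
mat [ 0.51300147 -0.0953404   0.003     ] [ 0.51442176 -0.09645445  0.003     ]
```

View pics/crops.png

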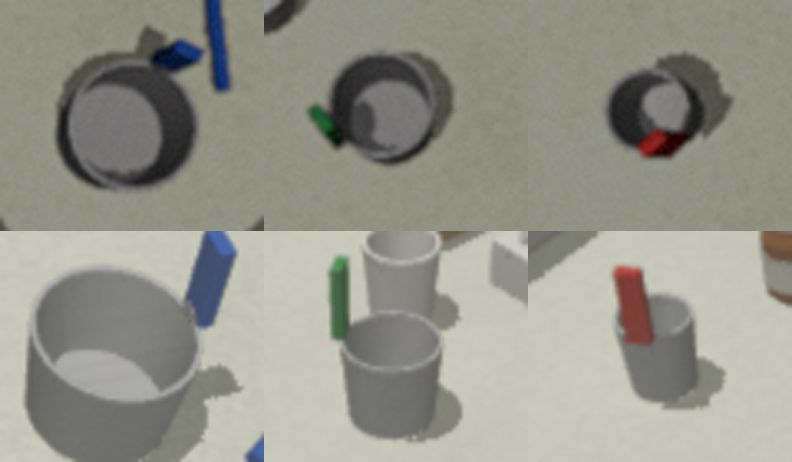

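The crops give these rim centres. Top view: large about (439,232.5), middle (251,187.4), small (173.5,269). Side view: large (430,326.5), middle (318.5,193.3), small (213,191.4). Next I'll work out positions and yaws.

```bash
sed -i 's/(S>110)/(S>TH)/; s/^def grip/TH=70\ndef grip/' h.py
python3 - <<'E'
from h import *
t=cv2.imread("pics/top0.png");s=cv2.imread("pics/side0.png")
for n,c,bt,bs,z,ct,cs,zr in(("L","b",(440,200,462,222),(445,290,470,330),.10,(439.1,232.5),(430.3,326.5),.07),("M","g",(225,182,242,202),(295,160,312,200),.098,(251,187.4),(318.5,193.3),.068),("S","r",(162,270,188,290),(198,170,218,205),.094,(173.5,269.2),(213.2,191.4),.064)):
    gt=grip(t,c,bt);gs=grip(s,c,bs); p,e=two(ray("top",gt[0]),ray("side",gs[0]))
    q=(onplane("top",gt[0],z)+onplane("side",gs[0],z))/2
    a,b=onplane("top",ct,zr),onplane("side",cs,zr); m=(a+b)/2
    print(n,gt[1],gs[1],np.round(p,4),round(e,4),onplane("top",gt[0],z).round(4),onplane("side",gs[0],z).round(4),'cup',a.round(4),b.round(4),'g-c',(q-m)[:2].round(4),np.linalg.norm((q-m)[:2]).round(4),'yaw',np.degrees(np.arctan2(*(q-m)[1::-1])).round(1))
E
```

```text
L [446 207  15  10  82] [452 294  14  30 242] [ 0.5812 -0.3045  0.1044] 0.0004 [ 0.582 -0.306  0.1  ] [ 0.5848 -0.3027  0.1   ] cup [ 0.5391 -0.2793  0.07  ] [ 0.5377 -0.2847  0.07  ] g-c [ 0.045  -0.0224] 0.0503 yaw -26.5
M [229 187   8   9  39] [301 168   4  24  75] [0.6382 0.1851 0.0972] 0.0016 [0.6387 0.1845 0.098 ] [0.6367 0.1846 0.098 ] cup [0.6519 0.1463 0.068 ] [0.6563 0.1477 0.068 ] g-c [-0.0164  0.0376] 0.041 yaw 113.6
S [168 274  15   9  78] [201 176  12  24 195] [0.4505 0.3149 0.0917] 0.0026 [0.4493 0.3149 0.094 ] [0.45   0.3108 0.094 ] cup [0.4697 0.3238 0.064 ] [0.4723 0.3258 0.064 ] g-c [-0.0213 -0.0119] 0.0245 yaw -150.8
```

```bash
python3 -m jog '[[28,27,1,0,0,0.0605],[28,27,1,0,0,0.0605],[28,27,1,0,0,0.0605],[28,27,1,0,0,0.0605],[28,27,1,0,0,0.0605],[28,27,1,0,0,0.0605],[28,27,1,0,0,0.0605],[28,27,1,0,0,0.0605],[28,27,1,0,0,0.0605],[28,27,1,0,0,0.0605],[28,27,1,0,0,0.0605],[0,0,0,0,0,0]]' 0.4 40
cat > look.py <<'E'
import sys
from h import *
s=status.get_state(); f=eyes.grab_frame("wrist"); cv2.imwrite(f"pics/{sys.argv[1]}.png",f)
print(s["t"],s["eef_pos"].round(4),s["ee_rot"].round(4),s["width"].round(4))
np.save(f"pics/{sys.argv[1]}.npy",np.r_[s["eef_pos"],s["ee_rot"]])
E
python3 look.py w1
```

```text
t: 1.3
eef_pos: [0.5657, -0.3141, 0.1924]
ee_rot: [-3.14, -0.012, 2.641]
force: [-0.1, 0.4, -0.4]
width: 0.0352Traceback (most recent call last):
  File "look.py", line 4, in <module>
    print(s["t"],s["eef_pos"].round(4),s["ee_rot"].round(4),s["width"].round(4))
                                                            ^^^^^^^^^^^^^^^^
AttributeError: 'float' object has no attribute 'round'
```

View pics/w1.png

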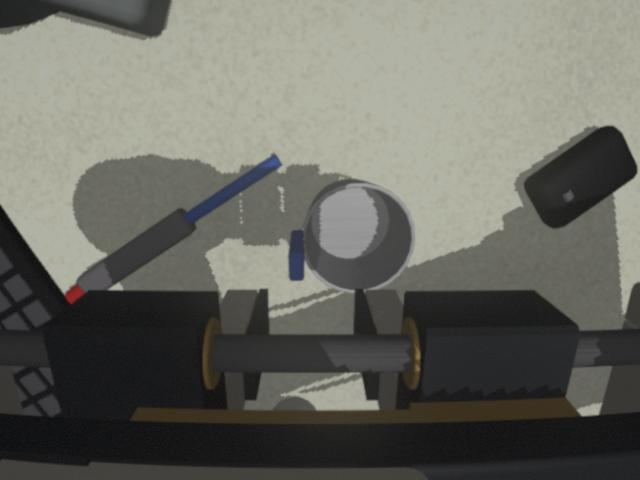

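The wrist view shows the blue bar around (297,255), with the rim circle centred at about (359,237) and a radius of 55 px. The cup is clear of the pipette.

```bash
sed -i 's/s\["width"\].round(4)/s["width"]/' look.py
cat >> h.py <<'E'
def load(n):
    a=np.load(f"pics/{n}.npy"); return cv2.imread(f"pics/{n}.png"),dict(eef_pos=a[:3],ee_rot=a[3:])
def report(n,col,box,zg,rim,zr,h):
    f,s=load(n); c,st=grip(f,col,box); K,_,T=T_of("wrist",s)
    g=onplane("wrist",c,zg,s); m=onplane("wrist",rim,zr,s); d=(g-m)[:2]
    print("bar",st,c.round(1),"g",g.round(4),"cup",m.round(4),"r",np.linalg.norm(d).round(4),"yaw",np.arctan2(d[1],d[0]).round(3),np.degrees(np.arctan2(d[1],d[0])).round(1))
    # refined grip target along measured yaw uses bar centre; tool offset in mm
    yaw=s["ee_rot"][2]; print("tcp delta mm",((g-s["eef_pos"])[:2]*1e3).round(1),"tcpz goal",h-.019,"tool yaw",round(yaw,3))
E
python3 look.py w1; python3 -c "
from h import *
report('w1','b',(280,220,308,290),.10,(359,237),.07,.115)"
```

```text
1.35 [ 0.5643 -0.3151  0.1924] [-3.1396 -0.0124  2.639 ] 0.03480751239913061
bar [288 233  14  49 576] [295.2 258.4] g [ 0.583  -0.3015  0.1   ] cup [ 0.5357 -0.2841  0.07  ] r 0.0505 yaw -0.352 -20.2
tcp delta mm [18.7 13.6] tcpz goal 0.096 tool yaw 2.639
```

```bash
python3 -c "
from h import *
f,s=load('w1')
for px,z in (((296.5,249),.13),((295.2,258.4),.10),((295,233),.13),((295,281),.07)): print(px,z,onplane('wrist',px,z,s).round(4))
cv2.imwrite('pics/w1c.png',cv2.resize(f[170:310,270:430],None,fx=5,fy=4.28,interpolation=cv2.INTER_CUBIC)) if 0 else cv2.imwrite('pics/w1c.png',cv2.resize(f[175:300,270:430],None,fx=4.5,fy=4.5,interpolation=cv2.INTER_CUBIC))"
```

```text
(296.5, 249) 0.13 [ 0.5736 -0.315   0.13  ]
(295.2, 258.4) 0.1 [ 0.5831 -0.3015  0.1   ]
(295, 233) 0.13 [ 0.5692 -0.3248  0.13  ]
(295, 281) 0.07 [ 0.5983 -0.2763  0.07  ]
```

View pics/w1c.png

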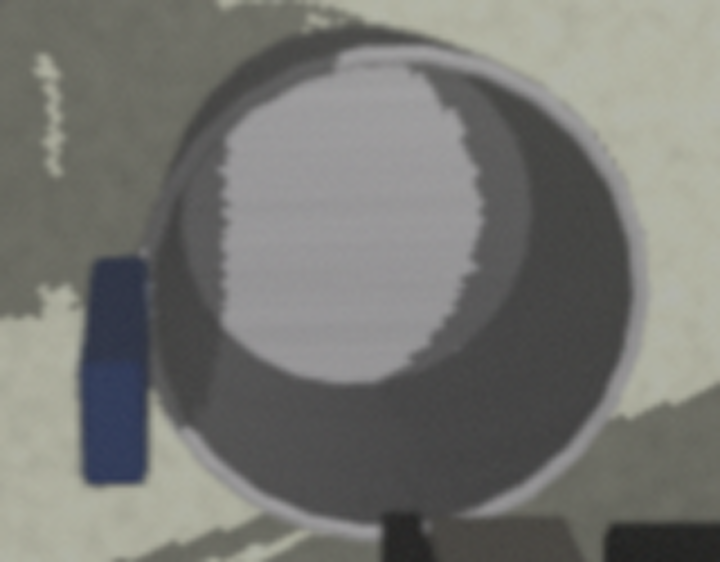

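The crop shows the bar's top face at crop (115,422), full pixel (295.6,268.8). The rim centre is at about (358.2,239.4).

```bash
cat >> h.py <<'E'
def tf(n,top,zt,rim,zr,bar_r):
    f,s=load(n); g=onplane('wrist',top,zt,s); m=onplane('wrist',rim,zr,s); d=(g-m)[:2]
    print("g",g.round(4),"cup",m.round(4),"r",np.linalg.norm(d).round(4),"want",bar_r,"yaw",np.arctan2(d[1],d[0]).round(3),"delta mm",((g-s["eef_pos"])[:2]*1e3).round(1),"toolyaw",s["ee_rot"][2].round(3))
E
python3 -c "
from h import *
tf('w1',(295.6,268.8),.13,(358.2,239.4),.07,.048)"
```

```text
g [ 0.5808 -0.3035  0.13  ] cup [ 0.5371 -0.2827  0.07  ] r 0.0484 want 0.048 yaw -0.444 delta mm [16.6 11.6] toolyaw 2.639
```

```bash
python3 -m jog '[[10,7,0,-0.006,-0.011,0.058],[7,5,0,0,0,0],[0,0,-20,0,0,0],[0,0,-20,0,0,0],[0,0,-20,0,0,0],[0,0,-20,0,0,0],[0,0,-14,0,0,0],[0,0,0,0,0,0]]'
```

```text
t: 2.2
eef_pos: [0.5761, -0.3091, 0.0958]
ee_rot: [-3.139, -0.001, 2.677]
force: [0.2, 0.4, 0.2]
width: 0.0351
```

```bash
python3 -m jog '[[5,6,0,0,0,0.02],[0,0,0,0,0,0]]'
```

```text
t: 2.4
eef_pos: [0.5816, -0.3037, 0.0969]
ee_rot: [-3.138, -0.001, 2.697]
force: [1.3, -0.3, -0.5]
width: 0.0355
```

```bash
python3 -m jog '[[0,0,0,0,0,0],[0,0,0,0,0,0],[0,0,0,0,0,0],[0,0,0,0,0,0],[0,0,0,0,0,0],[0,0,8,0,0,0],[0,0,12,0,0,0],[0,0,0,0,0,0]]' 0 45
python3 - <<'E'
import sys; sys.path.insert(0,'.')
from h import *
f=eyes.grab_frame("top")
cv2.imwrite("pics/top1.png",f)
E
```

```text
t: 3.2
eef_pos: [0.5837, -0.304, 0.1222]
ee_rot: [-3.139, 0.004, 2.698]
force: [0.4, 0.2, 0.4]
width: 0.0007
```

The fingers closed on nothing, so I'll look before doing anything else.

```bash
python3 look.py w2; python3 -c "
from h import *
f=cv2.imread('pics/w2.png'); s=eyes.grab_frame('side'); cv2.imwrite('pics/s2.png',s)
a=cv2.resize(f[150:430,200:440],None,fx=2,fy=2); b=cv2.resize(s[230:370,380:500],None,fx=3.3,fy=4,interpolation=cv2.INTER_CUBIC)[:560]
cv2.imwrite('pics/m2.png',np.hstack([cv2.resize(a,(390,560)),cv2.resize(b,(400,560))]))"
```

```text
3.25 [ 0.5833 -0.3038  0.1213] [-3.1389  0.0036  2.6973] 0.00035435675580273854
```

View pics/m2.png

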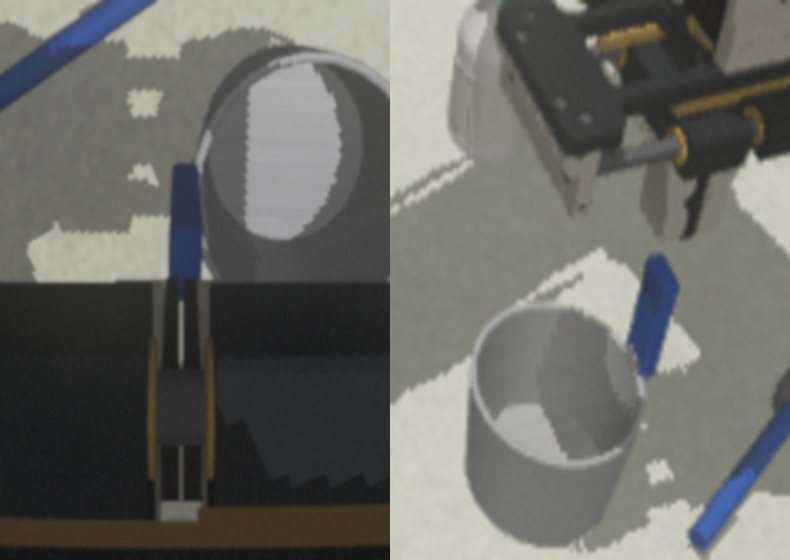

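```bash
cat >> h.py <<'E'
def proj(n,P,s=None):
    K,k,T=T_of(n,s); c=np.linalg.inv(T)@np.r_[P,1]; u=np.array([c[0],-c[1]])/-c[2]; u=u*(1+k*u@u); return u*K[0,0]+[K[0,2],K[1,2]]
E
python3 - <<'E'
from h import *
f,s=load('w2')
p=s['eef_pos']; print('tcp side',proj('side',p).round(1),'top',proj('top',p).round(1),'wrist',proj('wrist',p,s).round(1))
up=p+[0,0,.019]; print('grasp pt side',proj('side',up).round(1))
for n in('s2','top1'):
    im=cv2.imread(f'pics/{n}.png'); print(n,grip(im,'b',(445,285,480,330) if n=='s2' else (440,195,470,222)))
K,k,T=T_of('wrist',s)
b=np.array([.581,-.3035,.13]); print('bar top pred',proj('side',b).round(1),proj('wrist',b,s).round(1),proj('top',b).round(1))
a=cv2.imread('pics/s2.png')[180:330,380:580]; cv2.imwrite('pics/a.png',cv2.resize(a,None,fx=4,fy=4,interpolation=cv2.INTER_CUBIC))
E
```

```text
tcp side [460.9 300.3] top [455.5 209.6] wrist [310.2 276.9]
grasp pt side [463.3 292.8]
s2 (array([458.53256705, 307.79310345]), array([452, 294,  15,  30, 261], dtype=int32))
top1 (array([466.83333333, 219.66666667]), array([465, 218,   5,   4,  18], dtype=int32))
bar top pred [461.  297.5] [314.7 281.9] [456.6 210. ]
```

View pics/a.png

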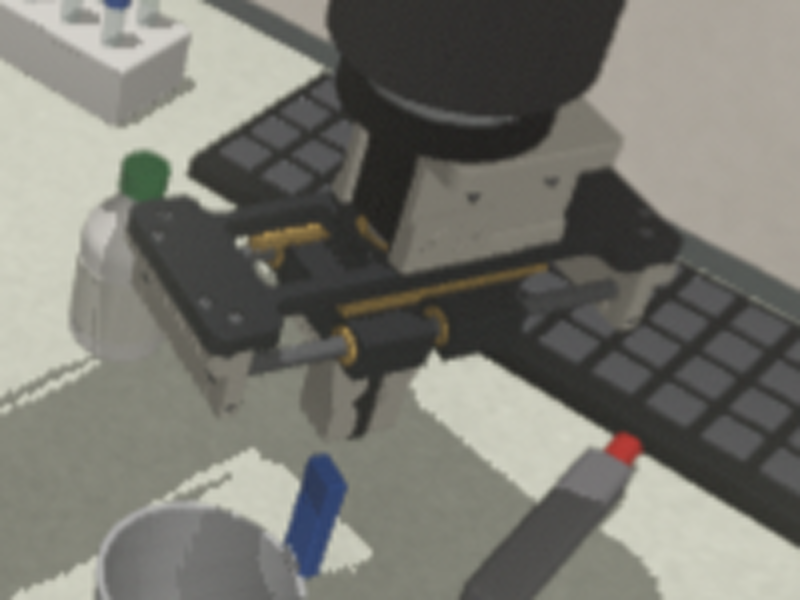

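Run:
```python
from h import *
f,s=load('w2'); p=s['eef_pos']; M=R.from_euler('xyz',s['ee_rot']).as_matrix()
for n in('side','top','wrist'):
    print(n,[(proj(n,p+M[:,i]*.01,s)-proj(n,p,s)).round(1).tolist() for i in range(3)])
print(status.get_state()['q'].round(3),status.get_state()['joint_efforts'].round(1))
t=cv2.imread('pics/top1.png')[130:280,390:550]
cv2.imwrite('pics/b.png',np.hstack([cv2.resize(f[220:440,200:420],(400,400)),cv2.resize(t,(400,400),interpolation=cv2.INTER_CUBIC)]))
```

```text
side [[-5.3, 1.2], [-2.9, -4.2], [-1.2, 3.9]]
top [[-1.7, 4.1], [-4.2, -1.9], [-1.3, 0.7]]
wrist [[20.0, -0.0], [0.0, 18.4], [0.0, -6.9]]
[-0.182  0.376 -0.126  0.004 -1.068 -0.264] [  0.  -58.2  27.8   6.6  -0.    0. ]
```

View pics/b.png

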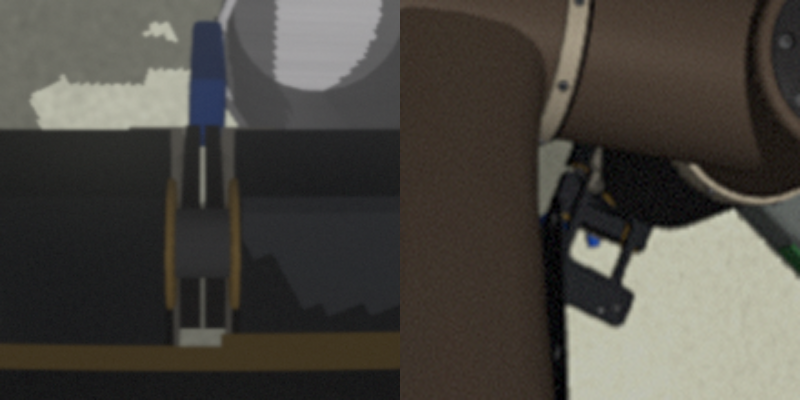

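The fingertips appear well above the reported TCP: the wrist view puts them at row 290 against a predicted 260–277, and the side view about 12 px too high. That would explain closing over the bar's top. I'll go back open and feel my way lower.

```bash
python3 -m jog '[[-2,0,0,0,0,0],[0,0,0,0,0,0],[0,0,0,0,0,0],[0,0,-12,0,0,0],[0,0,-12,0,0,0],[0,0,0,0,0,0]]' 0.4 && python3 -m jog '[[0,0,-7,0,0,0],[0,0,-7,0,0,0],[0,0,0,0,0,0]]' && python3 -m jog '[[0,0,-5,0,0,0],[0,0,0,0,0,0]]' && python3 look.py w3
python3 - <<'E'
from h import *
cv2.imwrite('pics/s3.png',eyes.grab_frame('side'))
f,s=load('w3'); S=cv2.imread('pics/s3.png')
cv2.imwrite('pics/c.png',np.hstack([cv2.resize(f[180:430,200:450],(400,400)),cv2.resize(S[210:330,400:520],(400,400),interpolation=cv2.INTER_CUBIC)]))
E
```

```text
t: 3.95
eef_pos: [0.5791, -0.303, 0.0922]
ee_rot: [-3.139, -0.001, 2.697]
force: [-0.5, 0.1, 0.1]
width: 0.0341
t: 4.25
eef_pos: [0.5786, -0.3029, 0.0758]
ee_rot: [-3.138, -0.003, 2.697]
force: [-0.3, 0.9, -0.2]
width: 0.0351
t: 4.45
eef_pos: [0.5786, -0.3029, 0.0703]
ee_rot: [-3.138, -0.003, 2.697]
force: [-0.1, -0.1, 0.1]
width: 0.035
4.45 [ 0.5786 -0.3029  0.0703] [-3.1382e+00 -2.9000e-03  2.6967e+00] 0.035008400496164695
```

View pics/c.png

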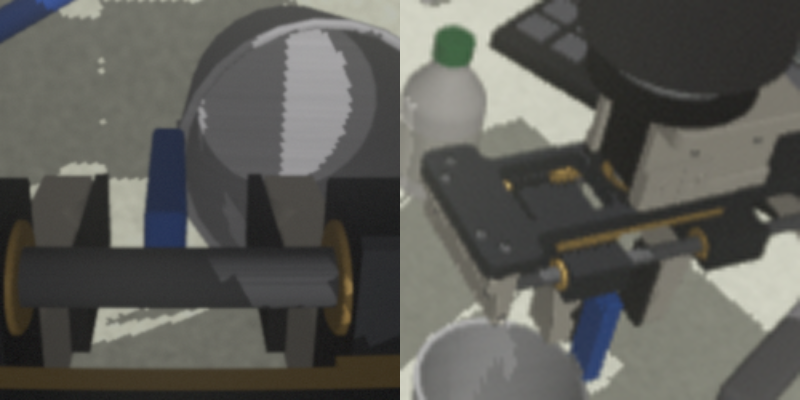

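The wrist view now has the bar between the open fingers (crop column 165, fingers at 108 and 250). The side view has the bar's top under the guide rod. I'll close here.

```bash
python3 -m jog '[[-1,0,0,0,0,0],[0,0,0,0,0,0],[0,0,0,0,0,0],[0,0,0,0,0,0],[0,0,0,0,0,0],[0,0,0,0,0,0]]' 0 45; python3 look.py w4
```

```text
t: 5.15
eef_pos: [0.5789, -0.3033, 0.0723]
ee_rot: [-3.139, 0.001, 2.697]
force: [0.4, 0.6, -1.4]
width: 0.0096
5.15 [ 0.5789 -0.3033  0.0723] [-3.1389e+00  6.0000e-04  2.6969e+00] 0.009616484237293886
```

```bash
python3 -m jog '[[0,0,0,0,0,0],[0,0,0,0,0,0],[0,0,-6,0,0,0],[0,0,-6,0,0,0],[0,0,0,0,0,0]]' 0.35; python3 -m jog '[[0,0,0,0,0,0],[0,0,0,0,0,0],[0,0,0,0,0,0],[0,0,0,0,0,0],[0,0,0,0,0,0]]' 0 45
```

```text
t: 5.7
eef_pos: [0.5788, -0.3034, 0.0594]
ee_rot: [-3.139, 0.001, 2.697]
force: [-0.1, 0.8, 0.1]
width: 0.0303
t: 6.2
eef_pos: [0.5786, -0.3032, 0.0589]
ee_rot: [-3.139, -0.0, 2.697]
force: [0.2, 0.5, -1.3]
width: 0.0095
```

```bash
python3 -m jog '[[0,0,7,0,0,0],[0,0,8,0,0,0],[0,0,5,0,0,0],[0,0,0,0,0,0]]' && python3 -m jog '[[-3,15,0,0,0,0],[-3,25,0,0,0,0],[-3,30,0,0,0,0],[-4,30,0,0,0,0],[-4,30,0,0,0,0],[-3,30,0,0,0,0],[-2,15,0,0,0,0],[0,0,0,0,0,0],[0,0,0,0,0,0]]'; python3 look.py w5; python3 -c "
from h import *
cv2.imwrite('pics/t5.png',eyes.grab_frame('top'));cv2.imwrite('pics/s5.png',eyes.grab_frame('side'))
w=cv2.imread('pics/w5.png');s=cv2.imread('pics/s5.png')
cv2.imwrite('pics/d.png',np.hstack([cv2.resize(w[100:350,200:500],(400,333)),cv2.resize(s[180:330,280:460],(400,333))]))"
```

```text
t: 6.6
eef_pos: [0.5785, -0.3032, 0.0807]
ee_rot: [-3.139, -0.0, 2.697]
force: [-0.0, -0.5, -1.9]
width: 0.0101
t: 7.5
eef_pos: [0.5523, -0.118, 0.0807]
ee_rot: [-3.14, -0.0, 2.696]
force: [0.2, -1.3, -2.2]
width: 0.01
7.5 [ 0.5523 -0.118   0.0807] [-3.1401e+00 -1.0000e-04  2.6960e+00] 0.010001976525959905
```

View pics/d.png

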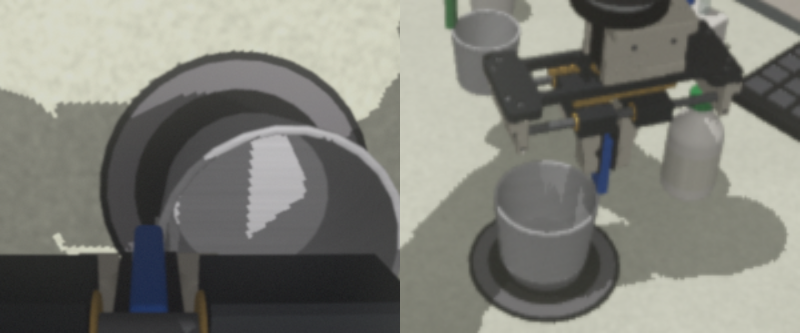

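The dipper hangs upright over the mat, well centred, and about 20 mm up. I'll lower it.

```bash
python3 -m jog '[[0,0,-6,0,0,0],[0,0,-6,0,0,0],[0,0,-3,0,0,0],[0,0,0,0,0,0]]'; python3 -m jog '[[0,0,-2,0,0,0],[0,0,0,0,0,0]]';python3 -m jog '[[0,0,-2,0,0,0],[0,0,0,0,0,0]]'
```

```text
t: 8.05
eef_pos: [0.5519, -0.1212, 0.0633]
ee_rot: [-3.139, -0.001, 2.691]
force: [-1.0, -0.6, -1.8]
width: 0.0097
t: 8.25
eef_pos: [0.5528, -0.1217, 0.0619]
ee_rot: [-3.139, -0.0, 2.691]
force: [0.4, -0.0, -1.8]
width: 0.0099
t: 8.45
eef_pos: [0.5539, -0.1222, 0.0623]
ee_rot: [-3.139, 0.002, 2.692]
force: [-0.7, 0.0, -2.0]
width: 0.0098
```

```bash
python3 -m jog '[[0,0,-3,0,0,0],[0,0,0,0,0,0]]'; python3 -m jog '[[0,0,-3,0,0,0],[0,0,0,0,0,0]]'
```

```text
t: 8.65
eef_pos: [0.5557, -0.1227, 0.0623]
ee_rot: [-3.14, 0.006, 2.693]
force: [-1.3, 0.6, -1.3]
width: 0.01
t: 8.85
eef_pos: [0.5572, -0.1232, 0.0623]
ee_rot: [-3.14, 0.01, 2.695]
force: [-3.4, 2.0, 0.8]
width: 0.0098
```

```bash
python3 -m jog '[[0,0,0,0,0,0],[0,0,0,0,0,0],[0,0,0,0,0,0],[0,0,15,0,0,0],[0,0,35,0,0,0],[0,0,45,0,0,0],[0,0,40,0,0,0],[8,30,0,0,0,-0.08],[8,30,0,0,0,-0.08]]' 0.35 && python3 -m jog '[[8,30,0,0,0,-0.09],[8,30,0,0,0,-0.09],[8,30,0,0,0,-0.09],[8,30,0,0,0,-0.09],[8,30,0,0,0,-0.09],[8,30,0,0,0,-0.09],[8,30,0,0,0,-0.02],[8,30,0,0,0,0],[0,0,0,0,0,0]]'; python3 look.py w6
```

```text
t: 9.75
eef_pos: [0.5713, -0.0645, 0.1995]
ee_rot: [-3.139, 0.006, 2.526]
force: [0.3, -0.7, -0.4]
width: 0.0304
t: 10.65
eef_pos: [0.6381, 0.1886, 0.1969]
ee_rot: [-3.139, 0.007, 1.94]
force: [-0.4, 0.2, -0.3]
width: 0.031
10.65 [0.6381 0.1886 0.1969] [-3.1392  0.0072  1.9402] 0.030998679082245253
```

```bash
cat >> h.py <<'E'
def barface(f,col,box):
    x0,y0,x1,y1=box; h=cv2.cvtColor(f,cv2.COLOR_BGR2HSV).astype(int)
    H,S,V=h[...,0],h[...,1],h[...,2]
    m={"b":(H>100)&(H<130),"g":(H>40)&(H<85),"r":(H<8)|(H>172)}[col]&(S>90)&(V>30)
    b=np.zeros(m.shape,bool); b[y0:y1,x0:x1]=m[y0:y1,x0:x1]
    th,_=cv2.threshold(V[b].astype(np.uint8),0,255,cv2.THRESH_OTSU)
    out=[]
    for k in (b&(V>th),b&(V<=th)):
        n,l,st,c=cv2.connectedComponentsWithStats(k.astype(np.uint8)); i=1+np.argmax(st[1:,4]); out.append((c[i].round(1).tolist(),st[i].tolist()))
    return th,out
def circ(f,box,rmin,rmax):
    x0,y0,x1,y1=box; g=cv2.medianBlur(cv2.cvtColor(f,cv2.COLOR_BGR2GRAY)[y0:y1,x0:x1],3)
    c=cv2.HoughCircles(g,cv2.HOUGH_GRADIENT_ALT,1,10,param1=120,param2=.5,minRadius=rmin,maxRadius=rmax)
    return None if c is None else (c[0][:5]+[x0,y0,0]).round(1).tolist()
E
python3 - <<'E'
from h import *
f,_=load('w1'); print(barface(f,'b',(280,220,308,290)),circ(f,(270,150,430,290),35,70))
f,_=load('w6'); print(barface(f,'g',(230,120,400,290)),circ(f,(200,100,480,290),25,70))
E
```

```text
(86.0, [([294.5, 269.0], [289, 256, 13, 26, 274]), ([296.6, 258.6], [289, 255, 13, 14, 34])]) [[360.0, 238.0, 54.3]]
(95.0, [([303.0, 221.7], [296, 215, 15, 14, 153]), ([305.7, 232.5], [297, 214, 16, 29, 188])]) [[258.0, 219.0, 44.6]]
```

```bash
python3 -c "
from h import *
f,s=load('w6'); cv2.imwrite('pics/e.png',cv2.resize(f[130:310,180:400],None,fx=3.3,fy=3.3,interpolation=cv2.INTER_CUBIC))
b=np.array([.6382,.1848,.128]); print(proj('wrist',b,s), proj('wrist',[.654,.147,.068],s))"
```

```text
[305.93034832 238.04877692] [256.05760241 219.09783646]
```

View pics/e.png

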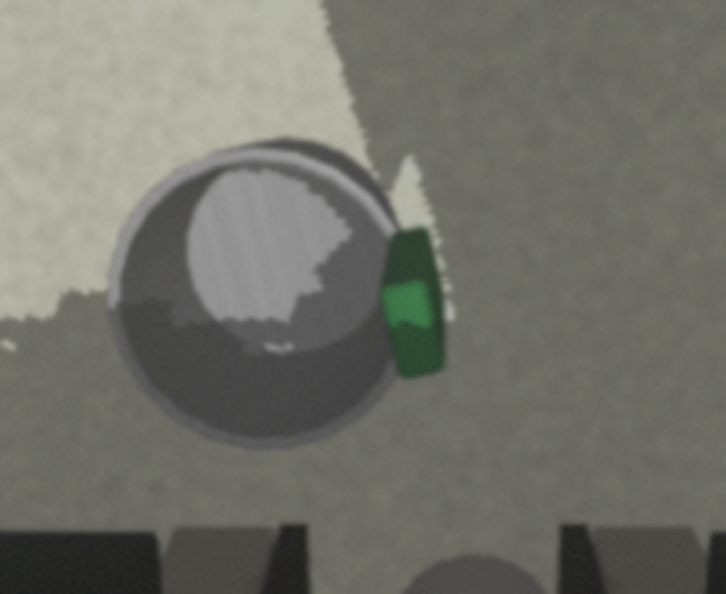

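The crop shows the green bar's top face, partly shadowed, centred at crop (414,330), full pixel (305.5,230). The rim centre is at (258,219).

```bash
python3 -c "
from h import *
tf('w6',(305.5,230),.128,(258,219),.068,.039)"
```

```text
g [0.6332 0.1826 0.128 ] cup [0.6534 0.1484 0.068 ] r 0.0397 want 0.039 yaw 2.104 delta mm [-4.9 -6. ] toolyaw 1.94
```

```bash
python3 -m jog '[[-4,-6,0,0.006,0.002,0.14],[0,0,-20,0,0,0],[0,0,-30,0,0,0],[0,0,-25,0,0,0],[0,0,-10,0,0,0],[0,0,0,0,0,0]]' 0.4
```

```text
t: 11.3
eef_pos: [0.6329, 0.1772, 0.1094]
ee_rot: [-3.14, 0.001, 2.085]
force: [0.7, -0.2, 0.5]
width: 0.0352
```

```bash
python3 -m jog '[[1,5,0,0,0,0],[0,0,-17,0,0,0],[0,0,-20,0,0,0],[0,0,-12,0,0,0],[0,0,0,0,0,0]]'; python3 look.py w7
```

```text
t: 11.8
eef_pos: [0.6383, 0.1841, 0.066]
ee_rot: [3.133, 0.003, 2.085]
force: [-0.4, -0.3, -0.4]
width: 0.035
11.8 [0.6383 0.1841 0.066 ] [3.1333e+00 2.5000e-03 2.0848e+00] 0.03495545801525406
```

```bash
python3 -m jog '[[-3,-1,-4,-0.004,0.008,0],[0,0,-4,0,0,0],[0,0,0,0,0,0]]'
```

```text
t: 12.15
eef_pos: [0.6373, 0.1841, 0.0615]
ee_rot: [3.138, 0.003, 2.085]
force: [1.1, 0.1, -0.1]
width: 0.035
```

```bash
python3 -m jog '[[0,0,0,0,0,0],[0,0,0,0,0,0],[0,0,0,0,0,0],[0,0,0,0,0,0],[0,0,0,0,0,0],[0,0,0,0,0,0]]' 0 45; python3 -m jog '[[0,0,8,0,0,0],[0,0,12,0,0,0],[0,0,0,0,0,0]]'; python3 look.py w8
```

```text
t: 12.75
eef_pos: [0.6378, 0.1844, 0.0624]
ee_rot: [3.136, 0.003, 2.086]
force: [-0.9, 0.1, 0.5]
width: 0.01
t: 13.05
eef_pos: [0.6376, 0.1842, 0.0838]
ee_rot: [3.137, 0.003, 2.086]
force: [-0.1, -0.3, -0.5]
width: 0.0099
13.05 [0.6376 0.1842 0.0838] [3.1373e+00 2.8000e-03 2.0856e+00] 0.009922773276097372
```

Run:
```python
from h import *
t=eyes.grab_frame('top');s=eyes.grab_frame('side');cv2.imwrite('pics/t9.png',t);cv2.imwrite('pics/s9.png',s)
p=proj('top',[.5156,-.103,.073]);q=proj('side',[.5156,-.103,.073]);print(p,q)
for par in(.3,.5):
  g=cv2.cvtColor(cv2.resize(t[200:290,310:410],None,fx=4,fy=4,interpolation=cv2.INTER_CUBIC),cv2.COLOR_BGR2GRAY)
  c=cv2.HoughCircles(g,cv2.HOUGH_GRADIENT_ALT,1,5,param1=100,param2=par,minRadius=60,maxRadius=100)
  if c is not None:
    for a in c[0][:6]: u=(a[:2]/4+[310,200]); print(par,u.round(1),(a[2]/4).round(1),onplane('top',u,.073).round(4))
print(grip(t,'b',(345,215,410,260)),grip(s,'b',(330,200,420,300)))
c1=cv2.resize(t[195:285,300:420],(400,300),interpolation=cv2.INTER_CUBIC);c2=cv2.resize(s[210:330,270:430],(400,300),interpolation=cv2.INTER_CUBIC)
cv2.imwrite('pics/g.png',np.hstack([c1,c2]))
gb,gs=grip(t,'b',(345,215,410,260)),grip(s,'b',(330,200,420,300))
if gb and gs: print(two(ray('top',gb[0]),ray('side',gs[0])))
```

```text
[362.40484353 244.39490172] [349.26420286 275.53053722]
0.3 [363.5 244.8] 22.2 [ 0.5147 -0.1054  0.073 ]
0.3 [351.  245.5] 23.3 [ 0.5137 -0.0772  0.073 ]
0.3 [354.5 249.5] 20.1 [ 0.5045 -0.0848  0.073 ]
0.3 [360.5 243.8] 19.9 [ 0.5172 -0.0988  0.073 ]
0.3 [364.  246.8] 19.5 [ 0.5102 -0.1064  0.073 ]
0.3 [353.8 252.5] 23.5 [ 0.4978 -0.0829  0.073 ]
0.5 [351.  245.5] 23.2 [ 0.5137 -0.0772  0.073 ]
0.5 [363.5 244.8] 22.2 [ 0.5147 -0.1054  0.073 ]
0.5 [354.5 249.5] 20.1 [ 0.5045 -0.0848  0.073 ]
0.5 [360.5 243.8] 19.9 [ 0.5172 -0.0988  0.073 ]
0.5 [353.8 252.5] 23.5 [ 0.4978 -0.0829  0.073 ]
0.5 [359.5 247.5] 23.8 [ 0.5087 -0.0962  0.073 ]
(array([372.375     , 223.55555556]), array([367, 219,  12,  10,  72], dtype=int32)) (array([373.21556886, 258.26946108]), array([370, 245,   8,  29, 167], dtype=int32))
(array([ 0.55822865, -0.12261751,  0.10667756]), np.float64(0.00021840868850010444))
```

```bash
python3 -m jog '[[0,0,15,0,0,0],[0,0,30,0,0,0],[0,0,30,0,0,0],[-14,-26,0,0,0,0],[-16,-28,0,0,0,0],[-16,-28,0,0,0,0],[-16,-28,0,0,0,0],[-16,-28,0,0,0,0],[-16,-28,0,0,0,0],[-16,-28,0,0,0,0],[-16,-28,0,0,0,0],[0,0,0,0,0,0]]'; python3 -m jog '[[0,0,0,0,0,0]]'
```

```text
t: 14.4
eef_pos: [0.505, -0.0456, 0.1687]
ee_rot: [3.136, 0.005, 2.089]
force: [0.7, 0.2, -2.0]
width: 0.0097
t: 14.5
eef_pos: [0.5051, -0.0461, 0.1699]
ee_rot: [3.134, 0.006, 2.087]
force: [0.7, 0.8, -0.8]
width: 0.0101
```

```bash
python3 -m jog '[[-7,-21,-8,0,0,0],[0,0,0,0,0,0],[-1,0,0,0,0,0]]'; python3 look.py w10
python3 - <<'E'
from h import *
f,s=load('w10'); z=s['eef_pos'][2]-.0624
print('pred mid rim px',proj('wrist',[*(s['eef_pos'][:2]+[.0175,-.035]),z+.068],s),'large',proj('wrist',[.515,-.1025,.073],s), 'bar L',proj('wrist',[.558,-.1226,.133],s))
a=s['eef_pos'][:2]+[.0175,-.035]
for nm,P,zz,r in(('mid',a,z+.068,.038),('large',[.515,-.1025],.073,.046)):
    c=proj('wrist',[*P,zz],s); e=proj('wrist',[P[0]+r,P[1],zz],s); print(nm,'radius',np.linalg.norm(c-e).round(1))
g=cv2.cvtColor(f,cv2.COLOR_BGR2GRAY)
for par in(.2,):
  c=cv2.HoughCircles(g[80:300,120:450],cv2.HOUGH_GRADIENT_ALT,1,4,param1=100,param2=par,minRadius=30,maxRadius=110)
  if c is not None:
    for x in c[0][:10]:
        u=x[:2]+[120,80]; print(u.round(1),x[2].round(1),'as mid',(onplane('wrist',u,z+.068,s)-s['eef_pos'])[:2].round(4),'as large',onplane('wrist',u,.073,s)[:2].round(4))
E
```

```text
t: 14.8
eef_pos: [0.4988, -0.0664, 0.1637]
ee_rot: [3.132, 0.007, 2.089]
force: [0.2, -0.0, -0.4]
width: 0.0098
14.8 [ 0.4988 -0.0664  0.1637] [3.1318 0.0071 2.0886] 0.00979934829560038
pred mid rim px [230.54860536 277.28610746] large [255.86658228 224.69009469] bar L [179.67856006 294.67032158]
mid radius 67.5
large radius 59.8
[275. 208.] 79.6 as mid [-0.0238 -0.0324] as large [ 0.4977 -0.0964]
[255. 220.] 61.4 as mid [-0.0141 -0.0378] as large [ 0.5123 -0.1046]
[228. 271.] 71.9 as mid [ 0.0152 -0.0375] as large [ 0.5563 -0.1042]
[255. 220.] 98.4 as mid [-0.0141 -0.0378] as large [ 0.5123 -0.1046]
[215. 214.] 83.2 as mid [-0.0073 -0.0555] as large [ 0.5224 -0.1313]
[286. 244.] 81.7 as mid [-0.011  -0.0196] as large [ 0.517  -0.0771]
[249. 235.] 68.0 as mid [-0.0062 -0.0369] as large [ 0.5242 -0.1033]
[279. 239.] 73.2 as mid [-0.0115 -0.0236] as large [ 0.5162 -0.0832]
[249. 235.] 80.7 as mid [-0.0062 -0.0369] as large [ 0.5242 -0.1033]
[223. 193.] 98.8 as mid [-0.0181 -0.0566] as large [ 0.5062 -0.133 ]
```

```bash
python3 -m jog '[[-1,-1,-10,0.0015,0.0115,0],[0,0,-10,0,0,0],[0,0,-10,0,0,0],[0,0,0,0,0,0]]'
```

```text
t: 15.25
eef_pos: [0.4978, -0.0657, 0.1306]
ee_rot: [-3.14, -0.001, 2.091]
force: [-0.4, 0.7, -1.4]
width: 0.0098
```

```bash
python3 -m jog '[[-1,-2,-8,0,0,0],[0,0,-8,0,0,0],[0,0,-8,0,0,0],[0,0,0,0,0,0]]';python3 -m jog '[[0,0,-7,0,0,0],[0,0,-7,0,0,0],[0,0,0,0,0,0]]'
```

```text
t: 15.65
eef_pos: [0.4964, -0.0678, 0.1039]
ee_rot: [-3.139, -0.002, 2.091]
force: [0.4, 0.4, -1.3]
width: 0.0096
t: 15.95
eef_pos: [0.4966, -0.0678, 0.0889]
ee_rot: [-3.139, -0.001, 2.091]
force: [-0.5, 0.2, -0.6]
width: 0.0096
```

Underside is now about 26 mm up (18 mm to go), with no contact force yet.

```bash
python3 -m jog '[[0,0,-6,0,0,0],[0,0,-6,0,0,0],[0,0,0,0,0,0]]';python3 -m jog '[[0,0,-3,0,0,0],[0,0,0,0,0,0]]';python3 -m jog '[[0,0,-3,0,0,0],[0,0,0,0,0,0]]';python3 -m jog '[[0,0,-3,0,0,0],[0,0,0,0,0,0]]'
```

```text
t: 16.25
eef_pos: [0.4969, -0.0678, 0.076]
ee_rot: [-3.14, -0.001, 2.091]
force: [-0.9, -0.2, -1.7]
width: 0.0093
t: 16.45
eef_pos: [0.497, -0.0678, 0.0728]
ee_rot: [-3.14, -0.001, 2.091]
force: [-0.5, -0.4, -1.4]
width: 0.0096
t: 16.65
eef_pos: [0.4978, -0.0676, 0.0705]
ee_rot: [-3.141, -0.0, 2.092]
force: [0.1, 0.1, -1.3]
width: 0.0096
t: 16.85
eef_pos: [0.499, -0.0673, 0.0712]
ee_rot: [3.139, 0.001, 2.093]
force: [-0.9, -0.4, -0.9]
width: 0.0095
```

```bash
python3 -m jog '[[0,0,0,0,0,0],[0,0,0,0,0,0],[0,0,0,0,0,0],[0,0,15,0,0,0],[0,0,35,0,0,0],[0,0,45,0,0,0],[0,0,30,0,0,0],[0,0,0,0,0,0]]' 0.35 && python3 -m jog '[[-4,34,0,0,0,0.142],[-4,34,0,0,0,0.142],[-4,34,0,0,0,0.142],[-4,34,0,0,0,0.142],[-4,34,0,0,0,0.142],[-4,34,0,0,0,0.142],[-4,34,0,0,0,0.142],[-4,34,0,0,0,0.142],[-4,34,0,0,0,0.142],[-4,34,0,0,0,0.142],[-4,34,0,0,0,0.142],[0,0,0,0,0,0]]'; python3 -m jog '[[0,0,0,0,0,0]]'; python3 look.py w12
python3 - <<'E'
from h import *
f,s=load('w12'); print(barface(f,'r',(200,100,450,290)),circ(f,(150,80,480,290),22,60))
print(proj('wrist',[.4505,.313,.124],s),proj('wrist',[.471,.325,.064],s))
E
```

```text
t: 17.65
eef_pos: [0.4972, -0.0683, 0.1983]
ee_rot: [-3.139, 0.001, 2.093]
force: [-0.2, -0.6, 0.3]
width: 0.0304
t: 18.85
eef_pos: [0.4468, 0.3175, 0.1883]
ee_rot: [-3.135, -0.008, -2.569]
force: [-0.6, -0.3, -0.9]
width: 0.0308
t: 18.95
eef_pos: [0.4462, 0.3178, 0.1871]
ee_rot: [-3.134, -0.01, -2.568]
force: [1.1, 0.0, -0.4]
width: 0.031
18.95 [0.4462 0.3178 0.1871] [-3.1345 -0.0097 -2.5682] 0.03098442716222386
(87.0, [([312.4, 230.3], [304, 216, 17, 30, 394]), ([309.9, 208.9], [304, 200, 14, 19, 195])]) [[272.0, 215.0, 35.9], [277.0, 204.0, 25.4]]
[307.95493674 232.03303574] [277.23361006 211.48040215]
```

```bash
python3 -c "
from h import *
tf('w12',(312.4,230.3),.124,(272,215),.064,.031)
f,s=load('w12'); 
for c in circ(f,(225,165,320,265),32,50) or []: print(c)
h=cv2.cvtColor(f,cv2.COLOR_BGR2HSV).astype(int); m=(((h[...,0]<8)|(h[...,0]>172))&(h[...,1]>90)&(h[...,2]>87)).astype(np.uint8)
m[:,:290]=0;m[:210]=0;m[260:]=0;m[:,340:]=0
print(cv2.minAreaRect(cv2.findNonZero(m)))"
```

```text
g [0.4487 0.3105 0.124 ] cup [0.473  0.3296 0.064 ] r 0.0309 want 0.031 yaw -2.475 delta mm [ 2.6 -7.3] toolyaw -2.568
[272.0, 215.0, 36.5]
((312.5152893066406, 230.36465454101562), (28.613441467285156, 14.14151668548584), 82.40535736083984)
```

```bash
python3 -m jog '[[3,-6,0,0.011,-0.004,0.093],[0,0,-20,0,0,0],[0,0,-30,0,0,0],[0,0,-20,0,0,0],[0,0,0,0,0,0]]' 0.4
```

```text
t: 19.5
eef_pos: [0.4501, 0.3065, 0.1146]
ee_rot: [3.142, 0.001, -2.482]
force: [0.3, -1.0, -0.3]
width: 0.035
```

```bash
python3 -m jog '[[-1,4,0,0,0,0.01],[0,0,0,0,0,0],[0,0,-20,0,0,0],[0,0,-20,0,0,0],[0,0,-15,0,0,0],[0,0,-4,0,0,0],[0,0,0,0,0,0]]'
```

```text
t: 20.2
eef_pos: [0.4534, 0.3133, 0.0621]
ee_rot: [3.14, 0.013, -2.474]
force: [0.9, 0.0, 0.6]
width: 0.0348
```

```bash
python3 -m jog '[[-4,-2,-4,-0.008,0.01,0],[0,0,-4,0,0,0],[0,0,0,0,0,0]]'
```

```text
t: 20.5
eef_pos: [0.4503, 0.3126, 0.0563]
ee_rot: [3.139, 0.003, -2.474]
force: [0.2, -1.0, 0.5]
width: 0.0353
```

```bash
python3 -m jog '[[0,0,0,0,0,0],[0,0,0,0,0,0],[0,0,0,0,0,0],[0,0,0,0,0,0],[0,0,0,0,0,0],[0,0,0,0,0,0]]' 0 45; python3 -m jog '[[0,0,8,0,0,0],[0,0,15,0,0,0],[0,0,0,0,0,0]]'
python3 - <<'E'
from h import *
t=eyes.grab_frame('top');s=eyes.grab_frame('side');cv2.imwrite('pics/t13.png',t);cv2.imwrite('pics/s13.png',s)
for n,c,bt,bs in(("L","b",(345,210,410,260),(330,200,420,300)),("M","g",(320,230,375,285),(290,190,360,290))):
    a,b=grip(t,c,bt),grip(s,c,bs); print(n,a,b,two(ray('top',a[0]),ray('side',b[0])) if a and b else '')
E
```

```text
t: 21.1
eef_pos: [0.4504, 0.3127, 0.0569]
ee_rot: [3.139, 0.004, -2.474]
force: [-0.3, 0.2, -0.3]
width: 0.0099
t: 21.4
eef_pos: [0.4502, 0.3124, 0.0809]
ee_rot: [3.139, 0.003, -2.474]
force: [0.7, 1.1, -1.9]
width: 0.0098
L (array([372.31506849, 223.5890411 ]), array([367, 219,  12,  10,  73], dtype=int32)) (array([373.16969697, 258.32727273]), array([370, 245,   8,  29, 165], dtype=int32)) (array([ 0.55819723, -0.12252345,  0.10647375]), np.float64(0.0002558476472328711))
M (array([349.60416667, 252.125     ]), array([346, 248,   8,  10,  48], dtype=int32)) (array([329.89915966, 257.78151261]), array([328, 245,   6,  28, 119], dtype=int32)) (array([ 0.49549826, -0.06974014,  0.10951669]), np.float64(0.002327847386293756))
```

```bash
python3 -m jog '[[0,0,20,0,0,0],[0,0,35,0,0,0],[0,0,40,0,0,0],[0,0,35,0,0,0],[3,-25,0,0,0,0],[4,-36,0,0,0,0],[4,-36,0,0,0,0],[4,-36,0,0,0,0],[4,-36,0,0,0,0],[4,-36,0,0,0,0],[0,0,0,0,0,0]]' && python3 -m jog '[[4,-36,0,0,0,0],[4,-36,0,0,0,0],[4,-36,0,0,0,0],[4,-36,0,0,0,0],[4,-36,0,0,0,0],[2,-22,0,0,0,0],[0,0,0,0,0,0],[0,0,0,0,0,0]]'
```

```text
t: 22.6
eef_pos: [0.4677, 0.0974, 0.2064]
ee_rot: [3.14, -0.01, -2.472]
force: [0.7, 0.9, -1.9]
width: 0.0097
t: 23.4
eef_pos: [0.4883, -0.1109, 0.2016]
ee_rot: [3.136, -0.014, -2.473]
force: [-0.2, 0.1, -1.3]
width: 0.0097
```

```bash
python3 -m jog '[[3,-10,0,0.005,-0.014,0],[0,0,0,0,0,0],[0,0,-15,0,0,0],[0,0,-20,0,0,0],[0,0,-10,0,0,0],[0,0,0,0,0,0]]'; python3 look.py w14
python3 - <<'E'
from h import *
f,s=load('w14'); z=s['eef_pos'][2]-.0569; e=s['eef_pos']
a=e[:2]+[.0235,.018]
for nm,P,zz,r in(('small',a,z+.064,.030),('mid',[.5149,-.1035],.076,.038),('large',[.5147,-.102],.073,.046)):
    c=proj('wrist',[*P,zz],s); q=proj('wrist',[P[0]+r,P[1],zz],s); print(nm,c.round(1),'radius',np.linalg.norm(c-q).round(1))
g=cv2.cvtColor(f,cv2.COLOR_BGR2GRAY)
c=cv2.HoughCircles(g[80:310,120:450],cv2.HOUGH_GRADIENT_ALT,1,4,param1=100,param2=.2,minRadius=30,maxRadius=90)
for x in ([] if c is None else c[0][:10]):
    u=x[:2]+[120,80]; print(u.round(1),x[2].round(1),'as small-tcp',(onplane('wrist',u,z+.064,s)-e)[:2].round(4),'as mid',onplane('wrist',u,.076,s)[:2].round(4))
t=eyes.grab_frame('top');sd=eyes.grab_frame('side')
cv2.imwrite('pics/s14.png',sd)
b=grip(sd,'r',(300,150,420,280)); print(b, b and onplane('side',b[0],z+.094), 'tcp',e)
E
```

```text
t: 24.0
eef_pos: [0.4922, -0.1181, 0.1554]
ee_rot: [3.142, 0.004, -2.468]
force: [-0.5, -0.1, -0.7]
width: 0.0098
24.0 [ 0.4922 -0.1181  0.1554] [ 3.1415  0.0035 -2.4681] 0.009793256891566283
small [249.5 280. ] radius 62.8
mid [271.6 230.3] radius 56.7
large [270.9 231. ] radius 68.1
[276. 211.] 76.5 as small-tcp [ 0.0341 -0.0172] as mid [ 0.5207 -0.1161]
[280. 259.] 82.1 as small-tcp [0.0184 0.0002] as mid [ 0.4979 -0.0907]
[263. 243.] 63.7 as small-tcp [ 0.0295 -0.0011] as mid [ 0.5141 -0.0926]
[272. 229.] 53.7 as small-tcp [ 0.0303 -0.0092] as mid [ 0.5153 -0.1044]
[257. 238.] 79.7 as small-tcp [ 0.0332 -0.0013] as mid [ 0.5195 -0.0929]
[301. 235.] 80.1 as small-tcp [ 0.0179 -0.0154] as mid [ 0.4972 -0.1134]
[257. 196.] 56.4 as small-tcp [ 0.0451 -0.0174] as mid [ 0.5368 -0.1163]
[272. 229.] 64.1 as small-tcp [ 0.0303 -0.0092] as mid [ 0.5153 -0.1044]
[276. 211.] 58.1 as small-tcp [ 0.0341 -0.0172] as mid [ 0.5207 -0.1161]
[269. 190.] 56.5 as small-tcp [ 0.0425 -0.023 ] as mid [ 0.533  -0.1245]
(array([349.03157895, 247.29473684]), array([344, 243,  12,  10,  95], dtype=int32)) [ 0.47585393 -0.13515887  0.19253416] tcp [ 0.49220382 -0.11810536  0.15543416]
```

```bash
python3 -m jog '[[-1,-4,-5,0,0,0],[0,0,-8,0,0,0],[0,0,-8,0,0,0],[0,0,-3,0,0,0],[0,0,0,0,0,0]]'
```

```text
t: 24.65
eef_pos: [0.4934, -0.1227, 0.1329]
ee_rot: [-3.138, 0.008, -2.468]
force: [-0.9, -0.7, -1.3]
width: 0.0099
```

```bash
python3 -m jog '[[-2,1,-4,-0.005,0.006,0],[0,0,-6,0,0,0],[0,0,-6,0,0,0],[0,0,0,0,0,0]]'; python3 -m jog '[[0,0,-7,0,0,0],[0,0,-7,0,0,0],[0,0,0,0,0,0]]'
```

```text
t: 25.05
eef_pos: [0.4912, -0.1215, 0.1154]
ee_rot: [-3.138, -0.0, -2.468]
force: [-0.1, -0.4, -1.6]
width: 0.01
t: 25.35
eef_pos: [0.4913, -0.1215, 0.1002]
ee_rot: [-3.138, -0.0, -2.468]
force: [0.1, 0.3, -0.6]
width: 0.0095
```

Still free. There are about 30 mm to go, to z = 0.070.

```bash
python3 -m jog '[[0,0,-7,0,0,0],[0,0,-7,0,0,0],[0,0,0,0,0,0]]'; python3 -m jog '[[0,0,-6,0,0,0],[0,0,-4,0,0,0],[0,0,0,0,0,0]]';python3 -m jog '[[0,0,-3,0,0,0],[0,0,0,0,0,0]]';python3 -m jog '[[0,0,-3,0,0,0],[0,0,0,0,0,0]]';python3 -m jog '[[0,0,-3,0,0,0],[0,0,0,0,0,0]]'
```

```text
t: 25.65
eef_pos: [0.4913, -0.1215, 0.0849]
ee_rot: [-3.138, -0.0, -2.468]
force: [0.6, 0.7, -1.9]
width: 0.01
t: 25.95
eef_pos: [0.4913, -0.1216, 0.0739]
ee_rot: [-3.138, -0.001, -2.468]
force: [-0.6, -0.0, -0.6]
width: 0.01
t: 26.15
eef_pos: [0.4914, -0.1216, 0.0707]
ee_rot: [-3.138, -0.001, -2.468]
force: [-0.3, -0.4, -1.8]
width: 0.0098
t: 26.35
eef_pos: [0.4928, -0.1223, 0.0703]
ee_rot: [-3.135, 0.0, -2.466]
force: [-1.1, -0.7, -1.4]
width: 0.0098
t: 26.55
eef_pos: [0.4941, -0.1229, 0.07]
ee_rot: [-3.132, 0.002, -2.465]
force: [-0.2, 0.6, -1.4]
width: 0.0097
```

The small one seated at 0.0700, as expected. I'll release, rise, move aside and check.

```bash
python3 -m jog '[[0,0,0,0,0,0],[0,0,0,0,0,0],[0,0,0,0,0,0],[0,0,15,0,0,0],[0,0,35,0,0,0],[0,0,45,0,0,0],[0,0,45,0,0,0],[0,20,0,0,0,0],[0,45,0,0,0,0],[0,45,0,0,0,0],[0,45,0,0,0,0],[0,45,0,0,0,0]]' 0.35 && python3 -m jog '[[0,45,0,0,0,0],[0,45,0,0,0,0],[0,45,0,0,0,0],[0,0,0,0,0,0],[0,0,0,0,0,0]]'
python3 - <<'E'
from h import *
t=eyes.grab_frame('top');s=eyes.grab_frame('side');cv2.imwrite('pics/t15.png',t);cv2.imwrite('pics/s15.png',s)
for n,c,bt,bs in(("L","b",(345,210,410,260),(330,200,420,300)),("M","g",(320,230,375,285),(290,190,360,290)),("S","r",(335,235,400,285),(300,190,400,300))):
    a,b=grip(t,c,bt),grip(s,c,bs); print(n,a,b,two(ray('top',a[0]),ray('side',b[0])) if a and b else '')
t0=cv2.imread('pics/top0.png')
c1=cv2.resize(t[195:285,300:420],(400,300),interpolation=cv2.INTER_CUBIC);c2=cv2.resize(s[200:320,270:430],(400,300),interpolation=cv2.INTER_CUBIC)
cv2.imwrite('pics/fin.png',np.vstack([np.hstack([c1,c2]),np.hstack([cv2.resize(t,(400,300)),cv2.resize(s,(400,300))])]))
E
```

```text
t: 27.75
eef_pos: [0.4921, 0.0794, 0.2145]
ee_rot: [-3.133, 0.002, -2.474]
force: [0.0, -0.2, -0.9]
width: 0.0306
t: 28.25
eef_pos: [0.4903, 0.2256, 0.2132]
ee_rot: [-3.134, 0.001, -2.468]
force: [0.6, 0.4, 0.4]
width: 0.0303
L (array([372.375     , 223.55555556]), array([367, 219,  12,  10,  72], dtype=int32)) (array([373.17575758, 258.27272727]), array([370, 245,   8,  29, 165], dtype=int32)) (array([ 0.55819971, -0.12259227,  0.10667592]), np.float64(0.00014226014008010941))
M (array([349.60377358, 252.24528302]), array([346, 248,   9,  10,  53], dtype=int32)) (array([329.94262295, 257.86885246]), array([328, 245,   6,  28, 122], dtype=int32)) (array([ 0.49535232, -0.06982469,  0.10941546]), np.float64(0.00205406113248152))
S (array([374.16666667, 252.11111111]), array([369, 247,  11,  11,  72], dtype=int32)) (array([349.58477509, 272.89965398]), array([344, 260,  12,  27, 289], dtype=int32)) (array([ 0.49478871, -0.12353761,  0.10976022]), np.float64(0.0011018723446905195))
```

View pics/fin.png

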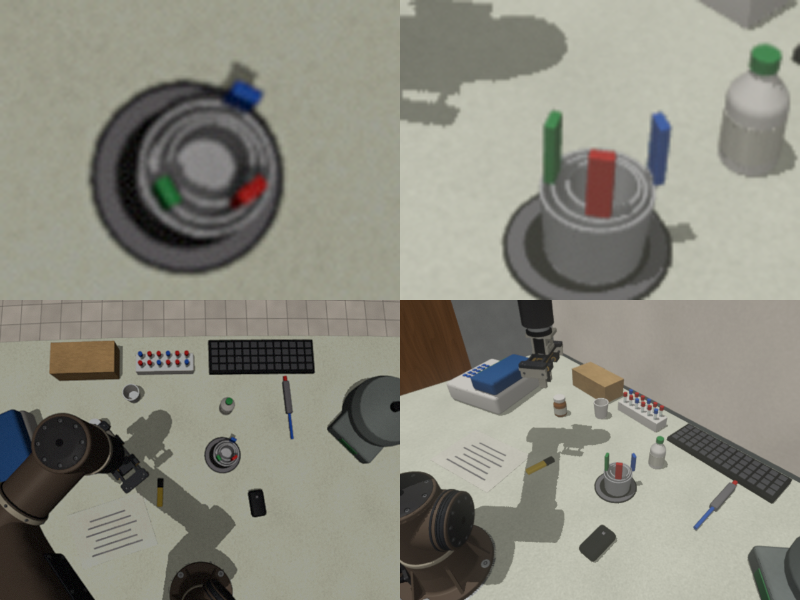

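The final picture shows the nest upright on the mat, with all three rims concentric and level, and every bystander standing where it was. The arm is clear.

```bash
python3 -c "
from station import workorder; print(workorder.job_done())"
```

```text
the job is handed in; nothing more can be done
None
```

The three dippers are nested upright on the drip mat and the job is handed in, at about 28 s of the 72 s. It gave no verdict. Each dipper was lowered until it seated and then released, and the arm ended clear of everything.

**Last checks (top and side cameras):**

| Check | Result | Limit |
|---|---|---|
| Large to mat centre | about 7 mm | 30 mm |
| Middle to large | about 2 mm | 8 mm |
| Small to middle | about 4 mm | 8 mm |

- **Seating:** each dipper stopped within about 1 mm of the height expected for full seating. No clear rise in force marked the contact; I judged it by the height no longer dropping.
- **Upright and bystanders:** both looked fine in the last picture. I did not measure the tilts or the bystanders' positions.

**What disagreed:**
- **First grasp missed:** the first grasp on the large dipper closed on nothing, above its bar. The fingertips appear to sit roughly 35–45 mm higher than the reported tool position. I went lower for all three grasps, and they then held at about 10 mm, the bar's thickness. I did not find the cause of the offset.
- **Bar heights:** the two-camera heights of the bars came out 3–4 mm above the expected bar centres for all three dippers. I put that down to measurement bias.

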